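# Open the curing pot and light-cure the model inside

### The arm

A 6-joint arm with a two-finger parallel gripper is mounted at the origin on a cart in front of the work surface, level with it; the furniture and walls round the work are solid. World frame = base frame: x ahead of the robot, y to its left, z up, the work surface at z = 0. Lengths are in m, angles in rad, forces in N, time in s.
With the tool pointing down it reaches from about 0.35 to 0.975 m from the base axis. Payload 4.9 kg.
Tool frame: the origin (TCP) lies on the centre line of the jaws, within the pads' length; the fingertips stand 19 mm ahead of it and the grasp point (between the pads) is the TCP; z points along the fingers, y is the direction in which the jaws open and shut (so a half turn about z gives the same grasp; the last joint's range is limited). The gripper opens to 85 mm and grips with 20 to 120 N. Pads are 22 mm wide; open, the fingers measure 114 mm over their backs; the gripper's body (76 mm by 85 mm) begins 54 mm behind the grasp point. The pads swing forward as they close: fully open they stand 13 mm farther back than shut.
Start: joints at [-1.3, 0.053, 1.613, -0, 1.476, -0.119], TCP at [0.237, -0.578, 0.25] pointing down, gripper open.
Joint ranges: [-3.01, 3.01], [-1.01, 2.22], [0.06, 2.58], [-1.02, 4.17], [0.09, 2.62], [-3.14, 3.14]. Speed limits (rad/s): [2.57, 2.57, 3.14, 3.14, 3.14, 3.14].

### API

Orientations are given as [roll, pitch, yaw] about the fixed x, y, z axes, in that order (R = Rz(yaw) Ry(pitch) Rx(roll)).
In Python, from cell import * gives the robot as it stands.
- The arm moves only by the tool play_rows, never from a script. Its argument "rows" is text: rows parted by semicolons, each of 6 numbers parted by spaces: the shift along the tool's x, y, z in m, then the turn, a rotation vector about the tool's x, y, z in units of 6 degrees (1.0 is 6 degrees). A call has exactly 10 rows; each row shifts and turns the commanded pose from where the row before left it, along the tool's axes as they then stand; what a row does not reach is not made up. A row lasts 1/10 s, in which the tool goes at most 50 mm and 8.59 degrees, less where a joint would pass 70% of its speed; a pose out of reach is approached as far as the arm can. A call is refused whole if a number of a shift passes 0.05 or a number of a turn 1, either way. A call with a gripper value outside its range is refused whole. "jaw" is the closure in counts, from 0 (fully open) to 255 (shut), set as the call begins (left out, the last holds). The fingers move at their own pace and stop on an object; "force" is the grip in N (left out, the last holds). Time passes only in rows, so rows that do not move let the fingers close, or fill a call up. It gives the time, the measured TCP pose, the force and the opening at its end, in the units of the state.
- state(): the state, without advancing time (a new reading comes with each control period).
- read_camera(name): name is "scene" or "top"; returns a dict with "image" (400x640x3 uint8, red, green, blue), "camera_matrix" (3x3 intrinsics, pixels), "D" ([k1, k2, p1, p2, k3] as OpenCV has them; the pictures are not rectified), "rvec" (rotation vector, rad) and "tvec" (3), from world to camera coordinates, as OpenCV has them. Camera axes: x right, y down, z forward; pixel columns grow to the right and rows downward; lengths in m; the calibration is good to about 2 mm. A picture is of the moment at which its call begins. There is no depth.
- close_job(): hands the job in, once; it reports no verdict.
Trained networks look in the newest picture that a camera, given by its name, has taken for a name from the list of things; names that differ only in an ending like _2 or _b are one class to them, and where a whole thing is asked for, a point or a joint stands for the part that bears it (a point fixed in the world has none). Each returns a list of dicts, best first, with "score" (0 to 1); they miss things now and then, are a little off and sometimes report something else, mostly with a low value. They report only what shows in the picture. A call takes as long as a camera call.
- look_for(camera, thing): "centre" ([x, y, z] in m, in world coordinates, good to about 4 mm: the middle of the surface that is visible of it).
- regions_of(camera, thing): "region" (400x640 bool, what is visible of it).
- tip_of(camera, thing): "centre" ([x, y, z] in m, in world coordinates, good to about 4 mm: a listed point, or the origin of a listed thing).
The state is a dict: "clock": time; "q": joint angles; "dq": joint speeds; "effort": joint torques, N m; "tool_pos": TCP position; "ee_rot": TCP orientation; "force": force on the tool from outside, world axes, zero at the start; "wrist_torque": the same for the moment, N m; "opening": finger opening in m.
Only numpy, scipy, OpenCV 4.12 (cv2) and the standard library are available. Lean on these libraries where they do the work, as an engineer would, in place of code of your own. Each camera call takes 0.05 s, during which the arm holds its last target.

### The job

Lift the orange lid off the curing pot by its knob and set it down gently, knob up, in the middle of the round green mat. Then take the white curing lamp from its rest and hold it level and steady with its tip straight over the middle of the plaster model in the pot, about 2 cm above the teeth without touching them, for 3 seconds; afterwards lay the lamp back in its rest the way it lay and let go. Leave the pot, the model in it, the two bottles and the glass where they are.

Things in the scene. Friction and masses are not known exactly. Their poses are not given: they have to be found in the camera images.
- pot: Round dark steel curing pot, open at the top under its lid, standing loose on the bench, 0.9 kg. Outer diameter 128 mm, 50 mm high, wall 4 mm, inside diameter 120 mm, inner floor 5 mm above the bench. Origin: centre of its underside; z up. Behind the work, fronts of tall furniture limit the gripper and wrist: oven handle at x = 0.63 m (0.28 m above the bench, y -0.35 to -0.05), oven door and tall grey milling unit from about x = 0.67 m.
- lid: Loose orange round lid lying on the pot: flange 136 mm across and 8 mm thick, a black locating disc 111 mm across and 6 mm deep under it that sits with 4 mm play inside the rim, and a black knob on top. About 0.18 kg. Only gravity holds it. Origin: centre of the flange's underside, which lies on the pot's rim (50 mm above the bench); z up. Lying on the mat its origin is 10 mm above the bench.
- lid_knob (a point): Middle of the grip part of the lid's knob, 35 mm above the lid's origin. The knob is a round black cylinder 32 mm in diameter from 28 to 42 mm above the lid's origin (top at 46 mm), on a thin steel stem 18 mm in diameter; the flange's top is 8 mm above the origin.
- model: Beige plaster dental model with white teeth, 62 x 66 mm and 28 mm high, lying loose on the pot's floor, at any turn and up to 10 mm off centre both ways. Hidden under the lid at the start. Origin: centre of its underside; z up.
- model_top (a point): Middle of the model's top, at the height of its teeth, 28 mm above the model's origin (33 mm above the bench).
- mat: Empty flat round green mat, fixed to the bench, 170 mm in diameter and 4 mm thick: the place for the lid. Origin: centre of its underside.
- rest: Lamp rest fixed to the bench: white base plate 110 x 80 x 8 mm with two grey upright yokes, 8 mm thick, standing across its x axis at x = +38 and -38 mm; 68 mm is free between them. Each yoke has a flat seat 50 mm above the bench, 29 mm wide between two outward-sloping cheeks that lead the lamp in; their tops are 68 mm above the bench and 54 mm apart inside. Origin: centre of its underside; the lamp lies along its x axis, tip at the +x end.
- rest_seat (a point): Where the lamp's origin is when it lies in the rest: 62 mm above the bench on the rest's middle.
- lamp: Cordless white curing lamp lying in the rest: straight rounded body 150 mm long with a 24 x 24 mm section, and a thin dark neck that bends straight down at its front end, with an amber tip. 0.14 kg, balanced near its origin. Origin: on the body's axis, midway between the rest's yokes, 85 mm from the blue tail end; this is where to grip it, across its y axis. x points to the front (neck) end, z up; the light shines out of the tip along -z.
- lamp_tip (a point): Lowest point of the lamp's amber tip (17 mm in diameter), where the light comes out: 92 mm ahead of the lamp's origin along x and 40 mm below it.
- separator_bottle: White bottle with blue cap, 42 mm in diameter, 103 mm tall, loose, 8 mm or more from the lid's edge. Bystander, taller than the pot with its lid. Origin: centre of its underside.
- stain_bottle: Small white bottle with dark red label and black cap, 30 mm in diameter, 70 mm tall, loose near the pot. Bystander. Origin: centre of its underside.
- glass: White tapered dappen glass, 48 mm in diameter at the top, 61 mm tall, loose near the pot. Bystander. Origin: centre of its underside.

How it is judged:
On the way, in this order (a step that is already met when the one before it is completed fails the run):
1. the lid is lifted off the pot, held by its knob (height (world z) of lid above 0.075 m and distance between the grasp point and lid_knob below 0.045 m and contact force between the fingers and lid above 0.5 N), for 0.1 s.
2. the lid lies flat, knob up, on the green mat, released (horizontal distance between lid and mat below 0.03 m and z of lid in the frame of mat below 0.015 m and angle between lid's own z axis and vertical below 0.1 rad and linear speed of lid below 0.02 m/s and contact force between the fingers and lid below 0.1 N), for 0.2 s.
3. the lamp is held level and still, its tip over the middle of the model (12 mm) and 8 to 40 mm above the teeth, for 2.5 s (horizontal distance between lamp_tip and model_top below 0.012 m and z of lamp_tip in the frame of model_top between 0.008 and 0.04 m and angle between lamp's own z axis and vertical below 0.2 rad and linear speed of lamp below 0.03 m/s and angular speed of lamp below 0.3 rad/s), for 2.5 s.
At the end, for the whole second after the job is handed in: The lid lies flat, knob up, at rest on the green mat, centred within 30 mm; the lamp lies level and at rest in its rest, within 22 mm of the seat point, along it within 0.2 rad, tip to the rest's +x end; both are released; the pot is within 20 mm of where it stood (all of step 2 and distance between lamp and rest_seat below 0.022 m and angle between lamp's own z axis and vertical below 0.12 rad and angle between the x axis of lamp and the x axis of rest, either way round below 0.2 rad and x of lamp_tip in the frame of rest above 0.05 m and linear speed of lamp below 0.02 m/s and contact force between the fingers and lamp below 0.1 N and distance of pot from where it was at the start of the episode below 0.02 m); the robot touches nothing.
It fails at once if a bystander bottle or the glass is pushed more than 2 cm or tipped (distance of any of separator_bottle, stain_bottle, glass from where it was at the start of the episode above 0.02 m or angle between any of separator_bottle, stain_bottle, glass's own z axis and vertical above 0.35 rad).
It fails at once if the pot is pushed more than 2 cm or the model in it shifted more than 1.5 cm (distance of pot from where it was at the start of the episode above 0.02 m or distance of model from where it was at the start of the episode above 0.015 m).
It fails at once if the lamp presses on the model (contact force between lamp and model above 0.5 N).
It fails at once if the lid is dropped: it comes down on the mat or the bench faster than 0.6 m/s (height (world z) of lid below 0.035 m and linear speed of lid above 0.6 m/s).
It also fails if it takes over 72 s, if anything falls off the work surface, if the arm or the gripper's body presses on something with over 40 N, if the wrist force passes 120 N, or if a joint passes its speed limit or range.

## Working session

There is one attempt and no reset: what is moved stays moved. The work goes in short steps, Python scripts to look and compute and a tool call to move; the robot and the scene stay as the last step left them, time stands still between calls to the robot, and variables do not carry over. Pictures are saved under pics/ and viewed, and the job is handed in when it is done.

Besides the shell and the picture viewer there is one more tool, called after ">>>" by a JSON object that holds its "api" and its "payload", one argument or row to a line. play_rows: Moves the arm, as the interface text tells. Its arguments: {"type":"object","properties":{"rows":{"type":"string"},"jaw":{"type":"number"},"force":{"type":"number"}},"required":["rows"]}

```bash
mkdir -p pics; ls; cat > h.py <<'E'
from cell import *
import numpy as np, cv2
def snap(n,f):
    c=read_camera(n); cv2.imwrite('pics/'+f,cv2.cvtColor(c['image'],cv2.COLOR_RGB2BGR)); return c
E
python3 - <<'E'
from h import *
s=state(); print(s['clock'],s['tool_pos'],s['ee_rot'],s['opening'],s['force'])
for n in ('scene','top'): snap(n,n+'0.png')
for t in ['lid','lid_knob','mat','rest','rest_seat','lamp','lamp_tip','pot','separator_bottle','stain_bottle','glass']:
    for n in ('scene','top'):
        r=tip_of(n,t); print(t,n,[(np.round(x['centre'],4).tolist(),round(x['score'],2)) for x in r[:2]])
print(state()['clock'])
E
```

```text
pics
0.0 [ 0.23733362 -0.57755135  0.2490443 ] [-3.13952398e+00 -2.55883523e-04  3.89798984e-01] 0.08528680132701286 [-0.33160537 -0.12090657 -0.24027378]
lid scene [([0.5335, -0.3522, 0.0481], 0.6)]
lid top [([0.5321, -0.3523, 0.0517], 0.9)]
lid_knob scene [([0.5351, -0.3551, 0.0859], 0.81)]
lid_knob top [([0.5316, -0.3556, 0.086], 0.59)]
mat scene [([0.5043, 0.2002, 0.0013], 0.6), ([0.5974, -0.1076, 0.0224], 0.36)]
mat top [([0.5068, 0.1976, -0.0013], 0.81), ([0.5302, -0.3532, 0.0894], 0.57)]
rest scene [([0.514, -0.0526, 0.0002], 0.94), ([0.5186, -0.0539, 0.0629], 0.63)]
rest top [([0.5135, -0.0499, 0.0009], 0.82)]
rest_seat scene [([0.5171, -0.054, 0.066], 0.91)]
rest_seat top [([0.5154, -0.0543, 0.0614], 0.75)]
lamp scene [([0.5215, -0.0542, 0.0613], 0.63)]
lamp top [([0.4552, -0.4175, -0.0017], 0.71), ([0.5198, -0.0481, 0.062], 0.65)]
lamp_tip scene [([0.5936, -0.1039, 0.0259], 0.95)]
lamp_tip top [([0.5975, -0.1063, 0.0239], 0.69)]
pot scene [([0.5342, -0.3542, -0.0017], 0.59), ([0.541, -0.2441, 0.0015], 0.52)]
pot top []
separator_bottle scene [([0.4517, -0.4165, 0.0013], 0.66)]
separator_bottle top [([0.454, -0.4182, 0.0019], 0.7)]
stain_bottle scene [([0.6327, -0.397, 0.0014], 0.65)]
stain_bottle top [([0.6292, -0.39, 0.0017], 0.41)]
glass scene [([0.5418, -0.2453, -0.0007], 0.67)]
glass top []
1.2
```

View pics/scene0.png

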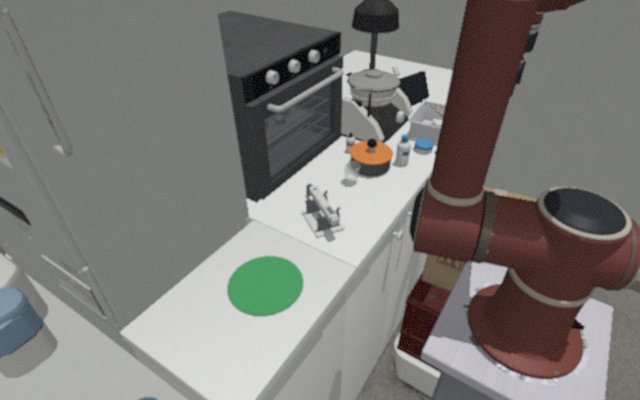

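View pics/top0.png

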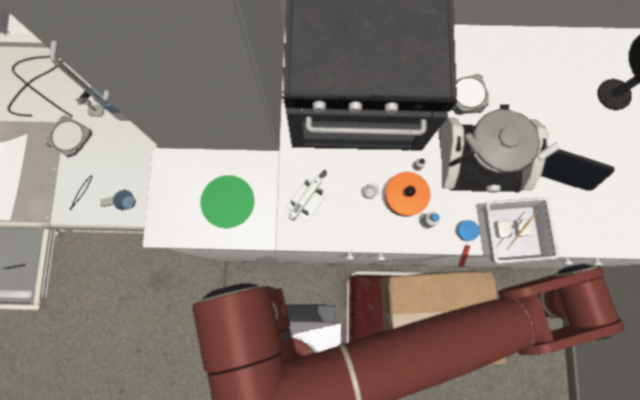

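```bash
cat >> h.py <<'E'
def ray(c,px,z):
    K=np.array(c['camera_matrix'],float);D=np.array(c['D'],float)
    R=cv2.Rodrigues(np.array(c['rvec'],float))[0];t=np.array(c['tvec'],float).ravel()
    u=cv2.undistortPoints(np.array(px,float).reshape(-1,1,2),K,D).reshape(-1,2)
    d=np.c_[u,np.ones(len(u))]@R; o=-R.T@t
    return o+d*((z-o[2])/d[:,2])[:,None]
def proj(c,p):
    return cv2.projectPoints(np.array(p,float).reshape(-1,3),np.array(c['rvec'],float),np.array(c['tvec'],float),np.array(c['camera_matrix'],float),np.array(c['D'],float))[0].reshape(-1,2)
def disc(c,mask,z):
    m=mask.astype(np.uint8)
    n,l,st,_=cv2.connectedComponentsWithStats(m); k=1+np.argmax(st[1:,4]); m=(l==k).astype(np.uint8)
    cn=max(cv2.findContours(m,cv2.RETR_EXTERNAL,cv2.CHAIN_APPROX_NONE)[0],key=cv2.contourArea)
    h=cv2.convexHull(cn).reshape(-1,2); P=ray(c,h,z)[:,:2]
    (x,y),r=cv2.minEnclosingCircle((P*1000).astype(np.float32))
    M=cv2.moments(P.astype(np.float32).reshape(-1,1,2)*1000)
    return x/1000,y/1000,r/1000,M['m10']/M['m00']/1000,M['m01']/M['m00']/1000
E
python3 - <<'E'
from h import *
for n in ('scene','top'):
    c=read_camera(n); im=c['image']
    hsv=cv2.cvtColor(im,cv2.COLOR_RGB2HSV); H,S,V=[hsv[...,i].astype(int) for i in range(3)]
    print(n,'lid',np.round(disc(c,(H>5)&(H<20)&(S>170)&(V>120),0.055),4))
    print(n,'mat',np.round(disc(c,(H>50)&(H<75)&(S>120)&(V>60),0.004),4))
    o=proj(c,[0.518,-0.053,0.062])[0]; print(o)
    x,y=int(o[0])-35,int(o[1])-35
    cv2.imwrite(f'pics/crop_{n}.png',cv2.resize(cv2.cvtColor(im[y:y+70,x:x+70],cv2.COLOR_RGB2BGR),None,fx=8,fy=8,interpolation=cv2.INTER_CUBIC)); print(x,y)
    for t in ('lamp','rest'):
        r=regions_of(n,t)
        for q in r[:1]:
            ys,xs=np.nonzero(q['region']); P=ray(c,np.c_[xs,ys],0.062 if t=='lamp' else 0.004)[:,:2]
            w,v=np.linalg.eigh(np.cov(P.T)); print(t,len(xs),P.mean(0),np.degrees(np.arctan2(*v[::-1,1])),np.sqrt(w),q['score'])
E
```

```text
scene lid [ 0.5444 -0.348   0.0089  0.5458 -0.3466]
scene mat [0.5026 0.1995 0.0807 0.5023 0.1994]
[321.44786504 201.51345805]
286 166
lamp 553 [ 0.51030891 -0.04704602] 147.23114400314097 [0.00965765 0.04918106] 0.81
rest 783 [ 0.52473377 -0.05239946] 140.7566119655298 [0.02341112 0.04531851] 0.56
top lid [ 0.5304 -0.3501  0.0645  0.5309 -0.35  ]
top mat [0.5053 0.1975 0.0793 0.5052 0.1972]
[307.43457034 194.99128495]
272 159
lamp 488 [ 0.51874476 -0.04985647] 146.80357186848403 [0.00726735 0.05004662] 0.56
rest 455 [ 0.51173878 -0.05518264] 140.28841243152036 [0.02537752 0.02904375] 0.96
```

View pics/crop_top.png

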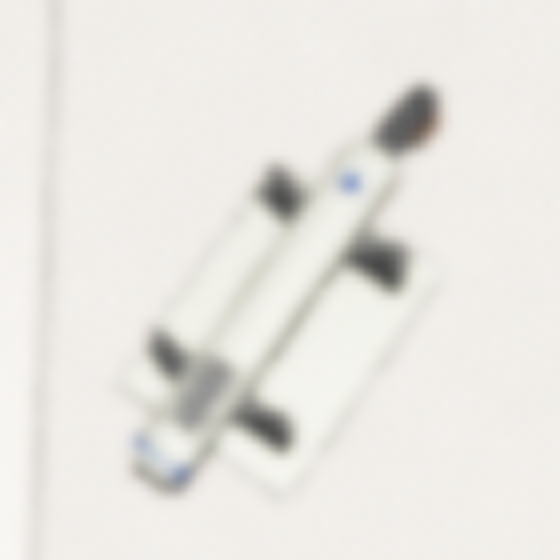

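View pics/crop_scene.png

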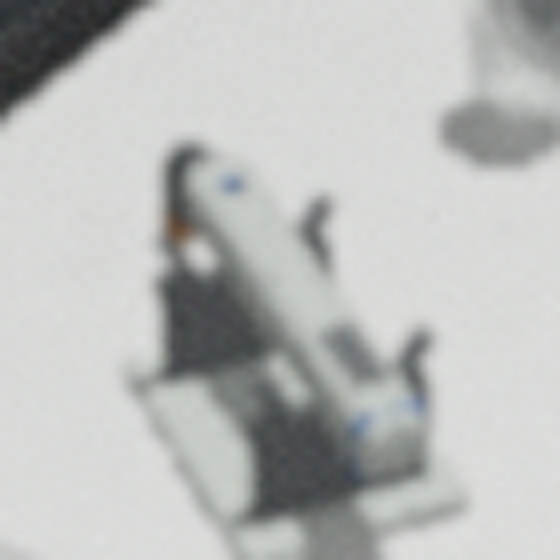

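```bash
python3 - <<'E'
from h import *
c=read_camera('top')
f=lambda p:[272+(p[0]+.5)/8-.5,159+(p[1]+.5)/8-.5]
P=ray(c,[f(p) for p in [(282,193),(382,262),(168,353),(265,425)]],0.066); print(P.round(4),P.mean(0))
a=(P[0]+P[1]-P[2]-P[3]); print('yoke yaw',np.degrees(np.arctan2(a[1],a[0])), np.linalg.norm(a)/2)
P=ray(c,[f(p) for p in [(382,148),(163,482)]],0.066); d=P[0]-P[1];print(P,np.degrees(np.arctan2(d[1],d[0])),np.linalg.norm(d[:2]), P[1]+d*85/150)
print('blue dot',ray(c,[f((349,181))],0.074))
c=read_camera('scene');im=c['image'];hsv=cv2.cvtColor(im,cv2.COLOR_RGB2HSV); H,S,V=[hsv[...,i].astype(int) for i in range(3)]
m=(H>3)&(H<22)&(S>130)&(V>90); m[:, :340]=0; m[:,410:]=0;m[:120]=0;m[190:]=0
print('lid',np.round(disc(c,m,0.055),4))
print(state()['tool_pos'],state()['ee_rot'][2])
E
```

```text
[[ 0.5546 -0.0502  0.066 ]
 [ 0.5291 -0.088   0.066 ]
 [ 0.4929 -0.0098  0.066 ]
 [ 0.4668 -0.0464  0.066 ]] [ 0.51084923 -0.04862241  0.066     ]
yoke yaw -33.49381303102901 0.07435946027241175
[[ 0.57272318 -0.0870986   0.066     ]
 [ 0.44473461 -0.00961954  0.066     ]] -31.189002850239216 0.1496130982956232 [ 0.51726146 -0.05352434  0.066     ]
blue dot [[ 0.55778842 -0.0751352   0.074     ]]
lid [ 0.529  -0.3471  0.0706  0.5296 -0.3455]
[ 0.23750385 -0.57809654  0.2502909 ] 0.38979424008083874
```

>>> {"api": "play_rows", "payload": {
  "rows": "0.02 -0.005 0 0 0 0;0.038 -0.0105 0 0 0 0;0.043 -0.0115 0.005 0 0 0;0.043 -0.0115 0.007 0 0 0;0.043 -0.0115 0.007 0 0 0;0.043 -0.0115 0.007 0 0 0;0.043 -0.0115 0.007 0 0 0;0.04 -0.011 0.007 0 0 0;0.03 -0.009 0.005 0 0 0;0.0144 -0.0041 0.005 0 0 0",
  "jaw": 0
}}

```text
clock: 2.6
tool_pos: [0.5329, -0.3505, 0.2]
ee_rot: [-3.141, -0.0, 0.393]
force: [0.4, -0.6, -1.1]
opening: 0.0853
```

>>> {"api": "play_rows", "payload": {
  "rows": "-0.001 0.001 0.015 0 0 0;0 0 0.02 0 0 0;0 0 0.02 0 0 0;0 0 0.02 0 0 0;0 0 0.015 0 0 0;0 0 0.012 0 0 0;0 0 0.008 0 0 0;0 0 0.004 0 0 0;0 0 0 0 0 0;0 0 0 0 0 0"
}}

```text
clock: 3.6
tool_pos: [0.5311, -0.3542, 0.0872]
ee_rot: [3.14, -0.001, 0.39]
force: [0.4, 0.1, -0.5]
opening: 0.0855
```

```bash
python3 - <<'E'
from h import *
for n in ('scene','top'):
    c=read_camera(n); o=proj(c,[0.532,-0.352,0.07])[0]; x,y=int(o[0])-45,int(o[1])-35
    cv2.imwrite(f'pics/a_{n}.png',cv2.resize(cv2.cvtColor(c['image'][y:y+70,x:x+90],cv2.COLOR_RGB2BGR),None,fx=6,fy=6))
E
```

```text
(no output)
```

View pics/a_scene.png

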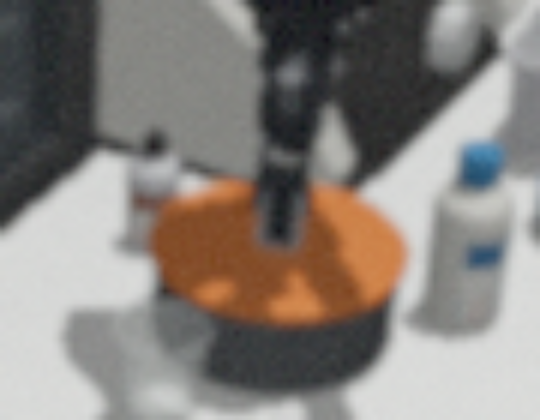

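The picture shows the near finger in front of the lid's middle (crop 280,240), above the flange; the bottles and glass are clear. Closing.

>>> {"api": "play_rows", "payload": {
  "rows": "0 0 0 0 0 0;0 0 0 0 0 0;0 0 0 0 0 0;0 0 0 0 0 0;0 0 0 0 0 0;0 0 0 0 0 0;0 0 0 0 0 0;0 0 0 0 0 0;0 0 0 0 0 0;0 0 0 0 0 0",
  "jaw": 255,
  "force": 50
}}

```text
clock: 4.7
tool_pos: [0.5309, -0.354, 0.0867]
ee_rot: [3.141, -0.0, 0.39]
force: [0.5, -1.1, 3.6]
opening: 0.0302
```

>>> {"api": "play_rows", "payload": {
  "rows": "0 0 -0.005 0 0 0;0 0 -0.01 0 0 0;0 0 -0.015 0 0 0;0 0 -0.02 0 0 0;0 0 -0.02 0 0 0;0 0 -0.02 0 0 0;0 0 -0.015 0 0 0;0 0 -0.01 0 0 0;0 0 0 0 0 0;0 0 0 0 0 0"
}}

```text
clock: 5.7
tool_pos: [0.5304, -0.3536, 0.2008]
ee_rot: [-3.141, 0.0, 0.39]
force: [0.1, 0.3, -2.7]
opening: 0.0296
```

```bash
python3 - <<'E'
from h import *
for n in ('scene','top'):
    c=read_camera(n); o=proj(c,[0.532,-0.352,0.07])[0]; x,y=int(o[0])-45,int(o[1])-45
    cv2.imwrite(f'pics/b_{n}.png',cv2.resize(cv2.cvtColor(c['image'][y:y+90,x:x+90],cv2.COLOR_RGB2BGR),None,fx=6,fy=6))
    for t in ('lid','model_top','lid_knob'): print(n,t,[(np.round(x['centre'],4).tolist(),round(x['score'],2)) for x in tip_of(n,t)[:2]])
E
```

```text
scene lid [([0.5375, -0.3491, 0.164], 0.61)]
scene model_top [([0.5451, -0.3605, 0.033], 0.61)]
scene lid_knob [([0.5361, -0.3562, 0.2029], 0.95)]
top lid []
top model_top []
top lid_knob []
```

View pics/b_scene.png

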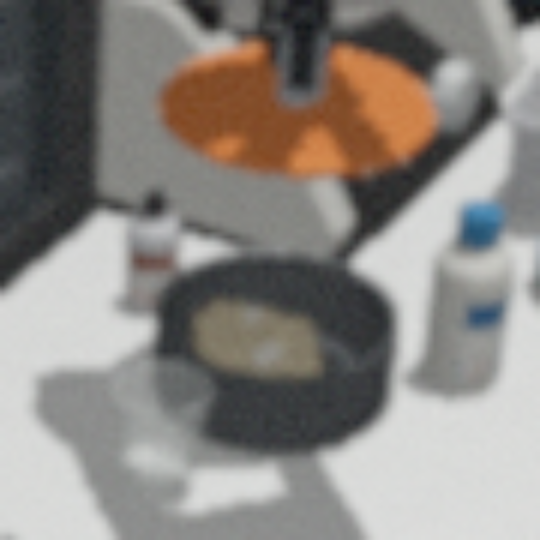

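>>> {"api": "play_rows", "payload": {
  "rows": "0.003 -0.008 0 0 0 0;0.006 -0.017 0 0 0 0;0.009 -0.025 0 0 0 0;0.01 -0.028 0 0 0 0;0.01 -0.028 0 0 0 0;0.01 -0.028 0 0 0 0;0.01 -0.028 0 0 0 0;0.01 -0.028 0 0 0 0;0.01 -0.028 0 0 0 0;0.01 -0.028 0 0 0 0"
}}

```text
clock: 7.1
tool_pos: [0.5178, -0.0903, 0.2014]
ee_rot: [-3.141, -0.0, 0.39]
force: [-0.1, 0.1, -1.6]
opening: 0.03
```

>>> {"api": "play_rows", "payload": {
  "rows": "0.01 -0.028 0 0 0 0;0.01 -0.028 0 0 0 0;0.01 -0.028 0 0 0 0;0.01 -0.028 0 0 0 0;0.01 -0.028 0 0 0 0;0.01 -0.028 0 0 0 0;0.01 -0.028 0 0 0 0;0.009 -0.026 0 0 0 0;0.0065 -0.018 0 0 0 0;0.003 -0.009 0 0 0 0"
}}

```text
clock: 8.1
tool_pos: [0.5046, 0.1734, 0.2014]
ee_rot: [-3.141, -0.0, 0.392]
force: [-0.2, -0.6, -1.4]
opening: 0.0297
```

```bash
python3 - <<'E'
from h import *
for n in ('scene','top'):
    c=snap(n,f'c_{n}.png')
    for t in ('lid','lid_knob','model_top','model'): print(n,t,[(np.round(x['centre'],4).tolist(),round(x['score'],2)) for x in tip_of(n,t)[:2]])
print(state()['tool_pos'],state()['force'])
E
```

```text
scene lid [([0.5059, 0.1769, 0.1665], 0.67)]
scene lid_knob [([0.5071, 0.1725, 0.2001], 0.9), ([0.5137, -0.0499, -0.0031], 0.35)]
scene model_top [([0.5458, -0.3573, 0.0351], 0.77), ([0.5955, -0.1045, 0.0223], 0.49)]
scene model [([0.5448, -0.3615, 0.011], 0.77), ([0.5081, 0.1736, 0.202], 0.74)]
top lid [([0.5049, 0.1752, 0.1638], 0.64)]
top lid_knob [([0.505, 0.1687, 0.2002], 0.95)]
top model_top [([0.5425, -0.3568, 0.0356], 0.82)]
top model [([0.546, -0.3565, 0.0035], 0.88), ([0.6332, -0.3929, 0.0016], 0.19)]
[0.50591518 0.17054799 0.20128729] [ 0.20705502 -0.21834686 -1.2448474 ]
```

View pics/c_scene.png

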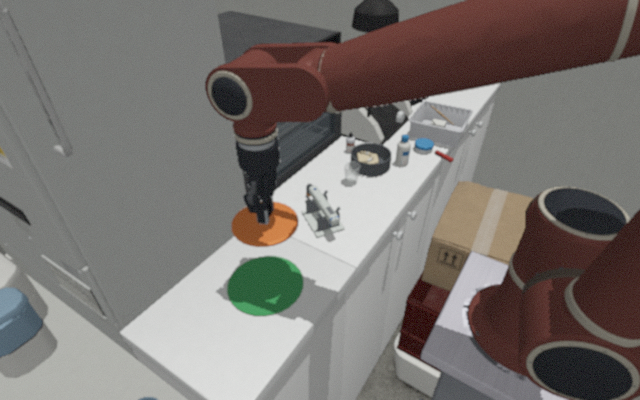

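View pics/c_top.png

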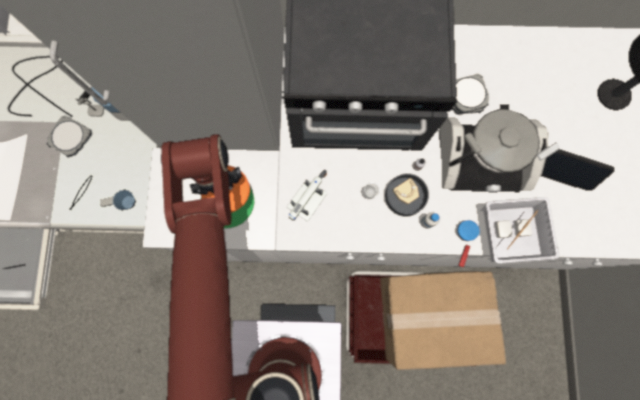

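>>> {"api": "play_rows", "payload": {
  "rows": "0.003 -0.009 0.005 0 0 0;0.003 -0.009 0.01 0 0 0;0.003 -0.0085 0.015 0 0 0;0 0 0.02 0 0 0;0 0 0.02 0 0 0;0 0 0.02 0 0 0;0 0 0.015 0 0 0;0 0 0.01 0 0 0;0 0 0.005 0 0 0;0 0 0 0 0 0"
}}

```text
clock: 9.6
tool_pos: [0.5038, 0.1992, 0.0807]
ee_rot: [-3.141, 0.001, 0.39]
force: [0.6, 0.6, -2.1]
opening: 0.03
```

```bash
python3 - <<'E'
from h import *
for n in ('scene',):
    c=read_camera(n); o=proj(c,[0.505,0.2,0.02])[0]; x,y=int(o[0])-50,int(o[1])-50
    cv2.imwrite(f'pics/d_{n}.png',cv2.resize(cv2.cvtColor(c['image'][y:y+100,x:x+100],cv2.COLOR_RGB2BGR),None,fx=6,fy=6))
    for t in ('lid','lid_knob'): print(n,t,[(np.round(x['centre'],4).tolist(),round(x['score'],2)) for x in tip_of(n,t)[:2]])
print(state()['tool_pos'],state()['force'])
E
```

```text
scene lid [([0.5079, 0.2047, 0.0445], 0.57)]
scene lid_knob [([0.5089, 0.1982, 0.083], 0.94)]
[0.50487818 0.19928609 0.08239455] [ 0.32083056 -0.00956947 -0.54064369]
```

View pics/d_scene.png

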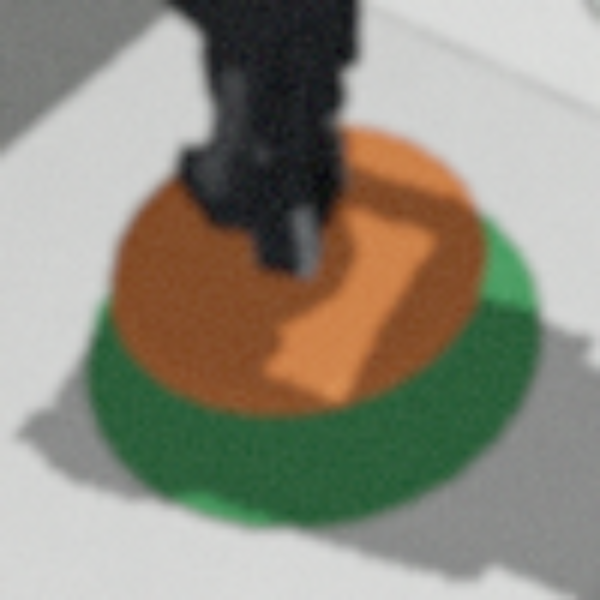

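The lid hangs level, just above the mat and centred on it (lid around crop 300,270). I'll lower it about 34 mm, slowly.

>>> {"api": "play_rows", "payload": {
  "rows": "0 0 0.006 0 0 0;0 0 0.006 0 0 0;0 0 0.006 0 0 0;0 0 0.005 0 0 0;0 0 0.004 0 0 0;0 0 0.003 0 0 0;0 0 0.002 0 0 0;0 0 0.001 0 0 0;0 0 0 0 0 0;0 0 0 0 0 0"
}}

```text
clock: 10.75
tool_pos: [0.5042, 0.1992, 0.0485]
ee_rot: [3.142, -0.0, 0.39]
force: [-0.3, 0.2, -2.6]
opening: 0.0299
```

>>> {"api": "play_rows", "payload": {
  "rows": "0 0 0.001 0 0 0;0 0 0.001 0 0 0;0 0 0.0005 0 0 0;0 0 0 0 0 0;0 0 0 0 0 0;0 0 0 0 0 0;0 0 0 0 0 0;0 0 0 0 0 0;0 0 0 0 0 0;0 0 0 0 0 0"
}}

```text
clock: 11.75
tool_pos: [0.5043, 0.1992, 0.0467]
ee_rot: [3.142, -0.0, 0.39]
force: [-3.9, -1.4, 5.7]
opening: 0.03
```

Force turned upward (5.7 N): contact. Releasing.

>>> {"api": "play_rows", "payload": {
  "rows": "0 0 0 0 0 0;0 0 0 0 0 0;0 0 0 0 0 0;0 0 0 0 0 0;0 0 0 0 0 0;0 0 0 0 0 0;0 0 0 0 0 0;0 0 0 0 0 0;0 0 0 0 0 0;0 0 0 0 0 0",
  "jaw": 0
}}

```text
clock: 12.75
tool_pos: [0.504, 0.1991, 0.0458]
ee_rot: [-3.142, 0.0, 0.39]
force: [0.3, -1.2, -0.5]
opening: 0.0851
```

>>> {"api": "play_rows", "payload": {
  "rows": "0 0 -0.005 0 0 0;0 0 -0.01 0 0 0;0 0 -0.015 0 0 0;0 0 -0.02 0 0 0;0 0 -0.025 0 0 0;0 0 -0.025 0 0 0;0 0 -0.025 0 0 0;0 0 -0.02 0 0 0;0 0 -0.01 0 0 0;0 0 0 0 0 0"
}}

```text
clock: 13.75
tool_pos: [0.5052, 0.1994, 0.2038]
ee_rot: [3.141, -0.005, 0.39]
force: [0.1, -0.4, -0.3]
opening: 0.0855
```

```bash
python3 - <<'E'
from h import *
for n in ('scene','top'):
    c=read_camera(n); o=proj(c,[0.505,0.2,0.02])[0]; x,y=int(o[0])-50,int(o[1])-50
    cv2.imwrite(f'pics/e_{n}.png',cv2.resize(cv2.cvtColor(c['image'][y:y+100,x:x+100],cv2.COLOR_RGB2BGR),None,fx=6,fy=6))
    o=proj(c,[0.532,-0.352,0.03])[0]; x,y=int(o[0])-40,int(o[1])-35
    cv2.imwrite(f'pics/p_{n}.png',cv2.resize(cv2.cvtColor(c['image'][y:y+70,x:x+80],cv2.COLOR_RGB2BGR),None,fx=8,fy=8,interpolation=cv2.INTER_CUBIC)); print(x,y)
    for t in ('lid','lid_knob','mat','model_top','model','pot','lamp','rest_seat'): print(n,t,[(np.round(x['centre'],4).tolist(),round(x['score'],2)) for x in tip_of(n,t)[:2]])
    r=regions_of(n,'model')
    if r:
        ys,xs=np.nonzero(r[0]['region']); print(ray(c,np.c_[xs,ys],0.028).mean(0),len(xs))
    print(look_for(n,'model')[:1])
print(state()['tool_pos'],state()['ee_rot'],state()['force'],state()['clock'])
E
```

```text
330 122
scene lid [([0.5074, 0.2033, 0.0115], 0.66)]
scene lid_knob [([0.5091, 0.2003, 0.0461], 0.57)]
scene mat [([0.45, -0.4159, 0.0012], 0.53), ([0.518, -0.0495, -0.0028], 0.21)]
scene model_top [([0.546, -0.3585, 0.0331], 0.46)]
scene model [([0.5452, -0.3597, 0.0104], 0.53)]
scene pot [([0.5378, -0.3542, -0.0008], 0.81)]
scene lamp [([0.523, -0.053, 0.0623], 0.94)]
scene rest_seat [([0.5135, -0.052, 0.064], 0.62)]
[ 0.54477545 -0.35520915  0.028     ] 203
[]
365 159
top lid [([0.5959, -0.1005, 0.0241], 0.64)]
top lid_knob [([0.5039, 0.1989, 0.0471], 0.95), ([0.5334, -0.2499, -0.0008], 0.38)]
top mat []
top model_top [([0.5449, -0.3563, 0.0322], 0.81), ([0.5049, 0.2002, 0.0493], 0.67)]
top model [([0.5492, -0.3563, 0.003], 0.57)]
top pot [([0.5343, -0.3541, -0.0013], 0.79)]
top lamp [([0.5197, -0.0496, 0.0628], 0.8), ([0.5054, 0.2007, 0.0062], 0.64)]
top rest_seat [([0.518, -0.0523, 0.0642], 0.78)]
[ 0.54204284 -0.35483334  0.028     ] 408
[{'centre': [0.5483, -0.3534, 0.0255], 'score': 0.73}]
[0.50408273 0.19909272 0.20085707] [ 3.14157874e+00 -1.04336769e-04  3.89781738e-01] [ 0.28030414 -0.3738385  -0.07025691] 14.85
```

View pics/e_scene.png

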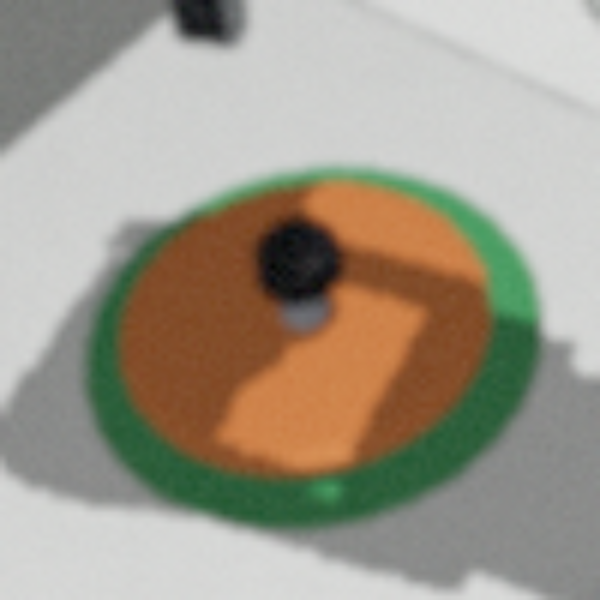

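View pics/p_top.png

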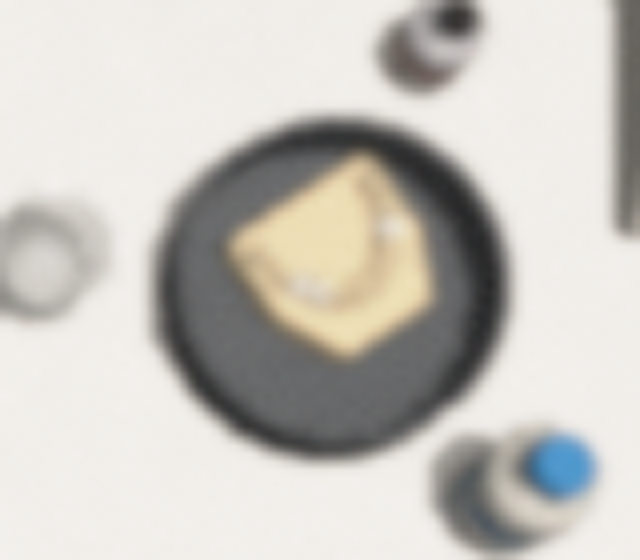

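View pics/p_scene.png

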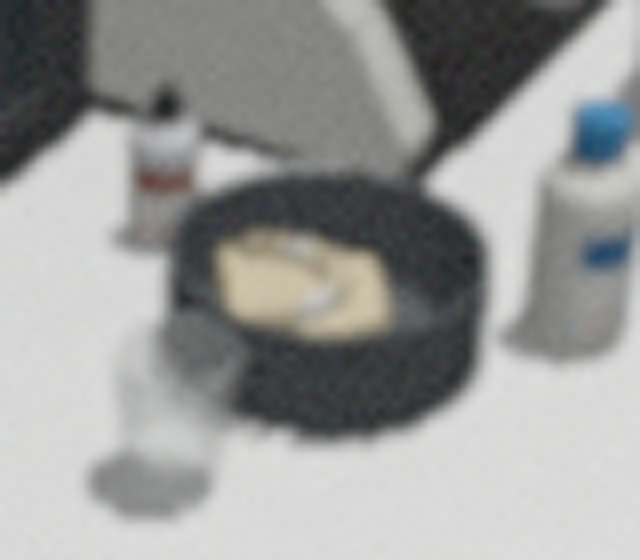

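```bash
python3 - <<'E'
from h import *
c=read_camera('top')
r=[x for x in regions_of('top','model')]
f=lambda p:[365+(p[0]+.5)/8-.5,159+(p[1]+.5)/8-.5]
P=ray(c,[f(p) for p in [(226,243),(366,150),(434,300),(348,360),(270,318),(425,230)]],0.02);print(P.round(4))
print(cv2.minAreaRect((P[:,:2]*1000).astype(np.float32)))
if r:
    ys,xs=np.nonzero(r[0]['region']);print(cv2.minAreaRect((ray(c,np.c_[xs,ys],.02)[:,:2]*1000).astype(np.float32)),r[0]['score'])
print('tip at model proj',(proj(c,[[.5445,-.3575,.033]])-[365,159])*8)
for h in(.033,): pass
for n in ('top','scene'):
    for i in range(2):
        read_camera(n)
        for t in ('model_top','rest_seat','lamp','lamp_tip'): print(n,t,[(np.round(x['centre'],4).tolist(),round(x['score'],2)) for x in tip_of(n,t)[:1]])
E
```

```text
[[ 0.5521 -0.3145  0.02  ]
 [ 0.5903 -0.3691  0.02  ]
 [ 0.5315 -0.3941  0.02  ]
 [ 0.5073 -0.3606  0.02  ]
 [ 0.523  -0.331   0.02  ]
 [ 0.559  -0.3912  0.02  ]]
((544.4869995117188, -358.6847839355469), (63.20027160644531, 69.9963607788086), 34.97159194946289)
((543.7786254882812, -355.3115234375), (59.62164306640625, 68.4267807006836), 35.0617561340332) 0.81
tip at model proj [[341.67651801 253.9778217 ]]
top model_top [([0.5447, -0.3546, 0.0298], 0.89)]
top rest_seat [([0.5175, -0.053, 0.0611], 0.93)]
top lamp []
top lamp_tip [([0.5479, -0.3585, 0.0039], 0.39)]
top model_top [([0.5452, -0.3577, 0.0353], 0.72)]
top rest_seat [([0.5137, -0.0517, 0.0608], 0.61)]
top lamp [([0.5204, -0.0501, 0.0611], 0.57)]
top lamp_tip [([0.5984, -0.1022, 0.0259], 0.96)]
scene model_top [([0.5413, -0.3597, 0.035], 0.73)]
scene rest_seat [([0.5164, -0.0522, 0.0636], 0.83)]
scene lamp [([0.5202, -0.0535, 0.0612], 0.77)]
scene lamp_tip [([0.5939, -0.1028, 0.0241], 0.58)]
scene model_top [([0.5429, -0.3608, 0.0316], 0.48)]
scene rest_seat [([0.5169, -0.0526, 0.0629], 0.65)]
scene lamp [([0.5189, -0.053, 0.0644], 0.77)]
scene lamp_tip [([0.5953, -0.1036, 0.024], 0.6)]
```

```bash
cat > plan.py <<'E'
import numpy as np
# world shift D spread over w, yaw a->b turning evenly; prints rows
def rows(D,a,b,n=10,w=None):
    w=np.ones(n) if w is None else np.array(w,float); w=w/w.sum(); y=a; out=[]
    for k in w:
        d=np.array(D)*k; c,s=np.cos(y),np.sin(y)
        u=-(b-a)*k/np.radians(6)
        out.append(f"{d[0]*c+d[1]*s:.4f} {d[0]*s-d[1]*c:.4f} {-d[2]:.4f} 0 0 {u:.3f}"); y+=(b-a)*k
    return ';'.join(out)
E
python3 - <<'E'
from plan import *
w=[.5]+[1]*18+[.5]
D=np.array([.518-.504,-.0525-.1991,-.04])
r=rows(D,.39,-.58,20,[.3,.7]+[1]*16+[.7,.3]).split(';')
print(';'.join(r[:10]));print(';'.join(r[10:]))
E
```

```text
-0.0014 0.0040 0.0007 0 0 0.154;-0.0031 0.0093 0.0016 0 0 0.360;-0.0039 0.0135 0.0022 0 0 0.515;-0.0031 0.0136 0.0022 0 0 0.515;-0.0024 0.0138 0.0022 0 0 0.515;-0.0017 0.0139 0.0022 0 0 0.515;-0.0009 0.0140 0.0022 0 0 0.515;-0.0002 0.0140 0.0022 0 0 0.515;0.0006 0.0140 0.0022 0 0 0.515;0.0014 0.0139 0.0022 0 0 0.515
0.0021 0.0138 0.0022 0 0 0.515;0.0028 0.0137 0.0022 0 0 0.515;0.0036 0.0135 0.0022 0 0 0.515;0.0043 0.0133 0.0022 0 0 0.515;0.0050 0.0131 0.0022 0 0 0.515;0.0057 0.0128 0.0022 0 0 0.515;0.0064 0.0125 0.0022 0 0 0.515;0.0071 0.0121 0.0022 0 0 0.515;0.0054 0.0082 0.0016 0 0 0.360;0.0024 0.0034 0.0007 0 0 0.154
```

>>> {"api": "play_rows", "payload": {
  "rows": "-0.0014 0.004 0.001 0 0 0.15;-0.003 0.009 0.002 0 0 0.36;-0.004 0.0135 0.002 0 0 0.52;-0.003 0.0136 0.002 0 0 0.52;-0.0024 0.0138 0.002 0 0 0.52;-0.0017 0.014 0.002 0 0 0.52;-0.001 0.014 0.002 0 0 0.52;0 0.014 0.002 0 0 0.52;0.0006 0.014 0.002 0 0 0.52;0.0014 0.014 0.002 0 0 0.52"
}}

```text
clock: 16.95
tool_pos: [0.511, 0.0721, 0.1817]
ee_rot: [-3.142, -0.0, -0.104]
force: [-0.8, -0.1, -0.0]
opening: 0.0854
```

>>> {"api": "play_rows", "payload": {
  "rows": "0.002 0.0138 0.002 0 0 0.51;0.003 0.0137 0.002 0 0 0.51;0.0036 0.0135 0.002 0 0 0.51;0.0043 0.0133 0.002 0 0 0.51;0.005 0.013 0.002 0 0 0.51;0.0057 0.0128 0.002 0 0 0.51;0.0064 0.0125 0.002 0 0 0.51;0.007 0.012 0.002 0 0 0.51;0.0054 0.008 0.002 0 0 0.36;0.0024 0.0034 0.001 0 0 0.15"
}}

```text
clock: 17.95
tool_pos: [0.5178, -0.0531, 0.1625]
ee_rot: [3.141, 0.0, -0.583]
force: [0.6, 0.3, -0.3]
opening: 0.0856
```

```bash
python3 - <<'E'
from h import *
from plan import *
s=state();print(s['tool_pos'],s['ee_rot'],s['clock'])
p=s['tool_pos'];print(rows(np.array([.518,-.0525,.062])-p,s['ee_rot'][2],-.58,1))
E
```

```text
[ 0.51779147 -0.05313059  0.16251921] [ 3.14149254e+00  3.49390502e-04 -5.82930480e-01] 17.95
-0.0002 -0.0006 0.1005 0 0 -0.028
```

>>> {"api": "play_rows", "payload": {
  "rows": "0 -0.0005 0.01 0 0 0;0 0 0.015 0 0 0;0 0 0.015 0 0 0;0 0 0.015 0 0 0;0 0 0.015 0 0 0;0 0 0.012 0 0 0;0 0 0.01 0 0 0;0 0 0.006 0 0 0;0 0 0.0025 0 0 0;0 0 0 0 0 0"
}}

```text
clock: 18.95
tool_pos: [0.5182, -0.0517, 0.0623]
ee_rot: [-3.142, -0.0, -0.58]
force: [-0.2, 0.2, -0.4]
opening: 0.0851
```

```bash
python3 - <<'E'
from h import *
for n in ('scene','top'):
    c=read_camera(n); o=proj(c,[0.518,-0.053,0.06])[0]; x,y=int(o[0])-35,int(o[1])-35
    cv2.imwrite(f'pics/f_{n}.png',cv2.resize(cv2.cvtColor(c['image'][y:y+70,x:x+70],cv2.COLOR_RGB2BGR),None,fx=8,fy=8,interpolation=cv2.INTER_CUBIC))
s=state();print(s['tool_pos'],s['ee_rot'],s['force'])
E
```

```text
[ 0.5186119  -0.05180872  0.06295541] [-3.14116811e+00 -1.15292966e-03 -5.79919720e-01] [-0.63653499 -0.00313876 -0.74315944]
```

View pics/f_scene.png

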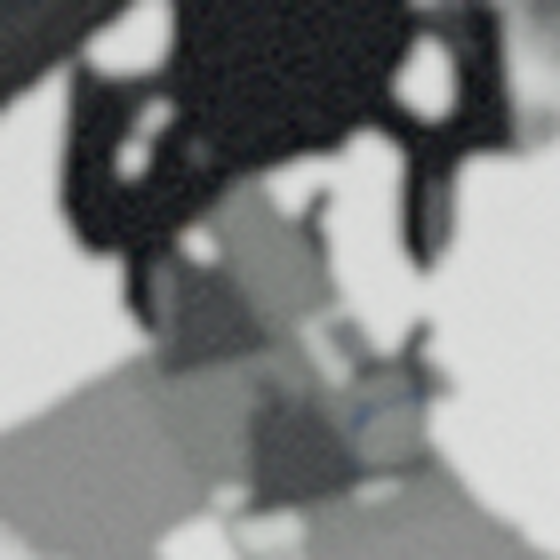

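View pics/f_top.png

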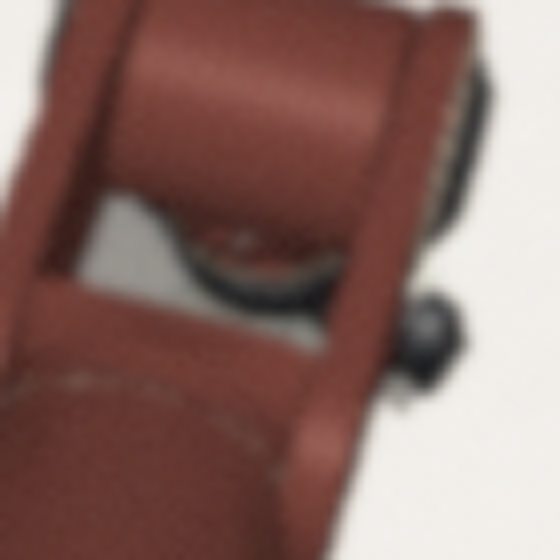

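The fingers straddle the lamp between the two yokes (crop 145,290 and 430,220), clear of everything. Closing.

>>> {"api": "play_rows", "payload": {
  "rows": "0 0 0 0 0 0;0 0 0 0 0 0;0 0 0 0 0 0;0 0 0 0 0 0;0 0 0 0 0 0;0 0 0 0 0 0;0 0 0 0 0 0;0 0 0 0 0 0;0 0 0 0 0 0;0 0 0 0 0 0",
  "jaw": 255,
  "force": 40
}}

```text
clock: 20.05
tool_pos: [0.5183, -0.0517, 0.0626]
ee_rot: [-3.141, -0.0, -0.58]
force: [-0.2, -0.7, 2.6]
opening: 0.0233
```

>>> {"api": "play_rows", "payload": {
  "rows": "0 0 -0.004 0 0 0;0 0 -0.008 0 0 0;0 0 -0.013 0 0 0;0 0 -0.018 0 0 0;0 0 -0.02 0 0 0;0 0 -0.02 0 0 0;0 0 -0.018 0 0 0;0 0 -0.013 0 0 0;0 0 -0.006 0 0 0;0 0 0 0 0 0"
}}

```text
clock: 21.05
tool_pos: [0.5186, -0.0518, 0.1835]
ee_rot: [-3.141, -0.002, -0.58]
force: [0.1, -0.1, -1.0]
opening: 0.0233
```

```bash
python3 - <<'E'
from h import *
for n in ('scene','top'):
    c=snap(n,f'g_{n}.png')
    if n=='scene':
        o=proj(c,[0.518,-0.053,0.15])[0]; x,y=int(o[0])-50,int(o[1])-40
        cv2.imwrite(f'pics/g2_{n}.png',cv2.resize(cv2.cvtColor(c['image'][y:y+100,x:x+100],cv2.COLOR_RGB2BGR),None,fx=6,fy=6,interpolation=cv2.INTER_CUBIC))
    for t in ('lamp','lamp_tip','rest_seat'): print(n,t,[(np.round(x['centre'],4).tolist(),round(x['score'],2)) for x in tip_of(n,t)[:2]])
s=state();print(s['tool_pos'],s['ee_rot'],s['force'])
E
```

```text
scene lamp [([0.523, -0.0535, 0.1803], 0.59)]
scene lamp_tip [([0.5974, -0.1054, 0.1477], 0.98)]
scene rest_seat [([0.4533, -0.4172, 0.0013], 0.3)]
top lamp [([0.5202, -0.0483, 0.1821], 0.48)]
top lamp_tip []
top rest_seat [([0.5168, -0.0501, 0.0628], 0.63)]
[ 0.51775837 -0.05159027  0.18155832] [ 3.14116271e+00  1.26112140e-03 -5.79908064e-01] [-0.51187147 -0.18049643 -1.89595253]
```

View pics/g2_scene.png

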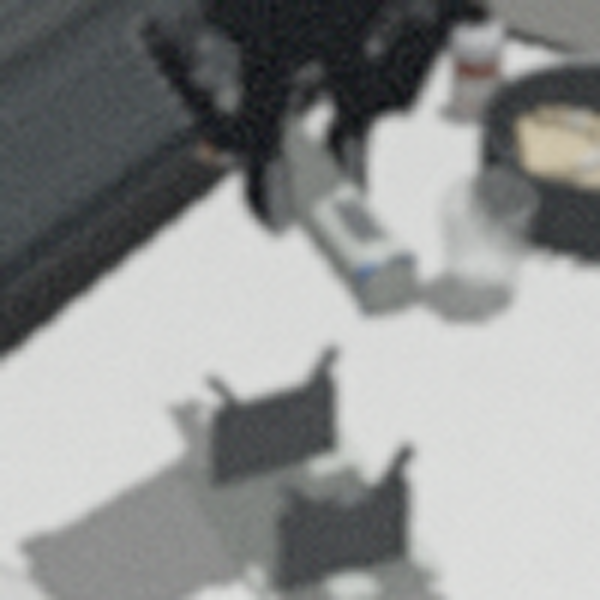

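```bash
python3 - <<'E'
from plan import *
print(rows([.4654-.5178,-.306+.0516,0],-.58,-.58,12,[.3,.7]+[1]*8+[.7,.3]))
E
```

```text
0.0029 0.0072 -0.0000 0 0 -0.000;0.0067 0.0169 -0.0000 0 0 -0.000;0.0096 0.0242 -0.0000 0 0 -0.000;0.0096 0.0242 -0.0000 0 0 -0.000;0.0096 0.0242 -0.0000 0 0 -0.000;0.0096 0.0242 -0.0000 0 0 -0.000;0.0096 0.0242 -0.0000 0 0 -0.000;0.0096 0.0242 -0.0000 0 0 -0.000;0.0096 0.0242 -0.0000 0 0 -0.000;0.0096 0.0242 -0.0000 0 0 -0.000;0.0067 0.0169 -0.0000 0 0 -0.000;0.0029 0.0072 -0.0000 0 0 -0.000
```

>>> {"api": "play_rows", "payload": {
  "rows": "0.003 0.007 0 0 0 0;0.0067 0.017 0 0 0 0;0.0096 0.0242 0 0 0 0;0.0096 0.0242 0 0 0 0;0.0096 0.0242 0 0 0 0;0.0096 0.0242 0 0 0 0;0.0096 0.0242 0 0 0 0;0.0096 0.0242 0 0 0 0;0.0096 0.0242 0 0 0 0;0.0096 0.0242 0 0 0 0"
}}

```text
clock: 22.45
tool_pos: [0.4706, -0.2826, 0.1822]
ee_rot: [3.141, 0.0, -0.58]
force: [0.1, 0.2, -0.1]
opening: 0.0235
```

>>> {"api": "play_rows", "payload": {
  "rows": "0.0067 0.017 0 0 0 0;0.003 0.007 0.005 0 0 0;0 0 0.008 0 0 0;0 0 0.01 0 0 0;0 0 0.01 0 0 0;0 0 0.01 0 0 0;0 0 0.007 0 0 0;0 0 0.005 0 0 0;0 0 0 0 0 0;0 0 0 0 0 0"
}}

```text
clock: 23.45
tool_pos: [0.4664, -0.3066, 0.1275]
ee_rot: [3.142, -0.0, -0.58]
force: [0.2, -0.0, -1.1]
opening: 0.0235
```

```bash
python3 - <<'E'
from h import *
for n in ('scene','top'):
    c=snap(n,f'i_{n}.png')
    o=proj(c,[0.52,-0.34,0.07])[0]; x,y=int(o[0])-45,int(o[1])-45
    cv2.imwrite(f'pics/i2_{n}.png',cv2.resize(cv2.cvtColor(c['image'][y:y+90,x:x+90],cv2.COLOR_RGB2BGR),None,fx=6,fy=6,interpolation=cv2.INTER_CUBIC)); print(x,y)
    for t in ('lamp','lamp_tip','model_top','pot'): print(n,t,[(np.round(x['centre'],4).tolist(),round(x['score'],2)) for x in tip_of(n,t)[:2]])
s=state();print(s['tool_pos'],s['ee_rot'],s['force'])
E
```

```text
327 104
scene lamp [([0.4682, -0.3065, 0.1272], 0.53), ([0.5458, -0.3625, 0.0078], 0.46)]
scene lamp_tip [([0.545, -0.3603, 0.0904], 0.57)]
scene model_top [([0.5441, -0.3647, 0.0326], 0.51)]
scene pot [([0.5377, -0.3552, -0.0004], 0.64)]
359 150
top lamp []
top lamp_tip []
top model_top [([0.517, -0.0485, 0.0012], 0.42)]
top pot []
[ 0.46619384 -0.3065338   0.12742063] [ 3.14159126e+00 -1.79093927e-04 -5.79956653e-01] [ 0.72136169  1.10021564 -0.73975708]
```

View pics/i2_scene.png

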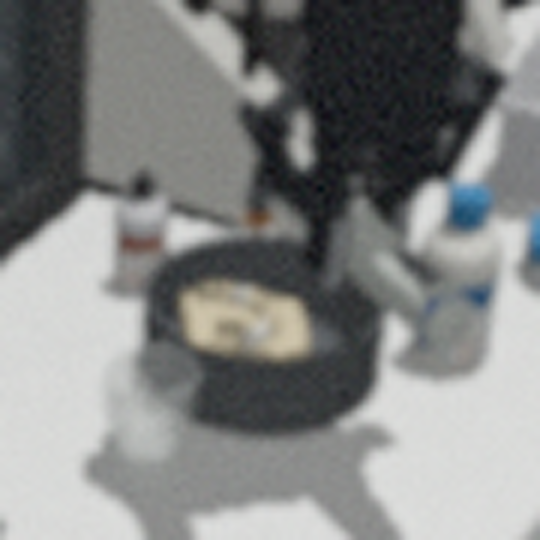

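View pics/i2_top.png

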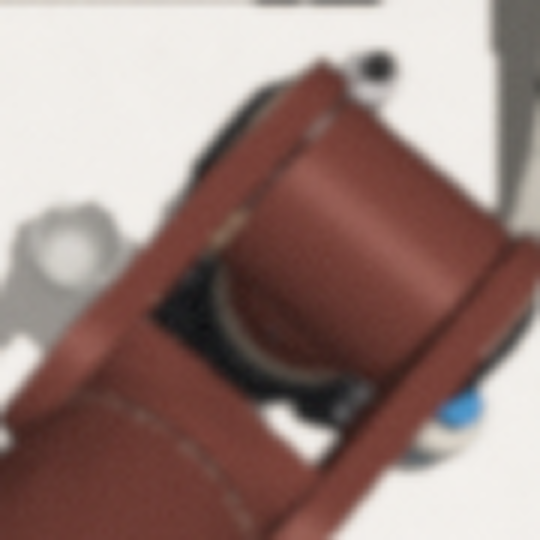

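>>> {"api": "play_rows", "payload": {
  "rows": "0 0 0.004 0 0 0;0 0 0.006 0 0 0;0 0 0.006 0 0 0;0 0 0.006 0 0 0;0 0 0.004 0 0 0;0 0 0.002 0 0 0;0 0 0.001 0 0 0;0 0 0 0 0 0;0 0 0 0 0 0;0 0 0 0 0 0"
}}

```text
clock: 24.95
tool_pos: [0.4663, -0.3066, 0.0986]
ee_rot: [3.142, -0.001, -0.58]
force: [-0.4, 0.1, -1.7]
opening: 0.0235
```

```bash
python3 - <<'E'
from h import *
n='scene'
c=read_camera(n)
o=proj(c,[0.53,-0.35,0.05])[0]; x,y=int(o[0])-35,int(o[1])-35
cv2.imwrite(f'pics/j_{n}.png',cv2.resize(cv2.cvtColor(c['image'][y:y+60,x:x+70],cv2.COLOR_RGB2BGR),None,fx=10,fy=10,interpolation=cv2.INTER_CUBIC)); print(x,y)
s=state();print(s['tool_pos'],s['ee_rot'],s['force'])
p=s['tool_pos']
for k in (.090,.092,.094,.096):
  q=[p[0]+k*np.cos(-.58),p[1]+k*np.sin(-.58),p[2]-.0406];print(np.round(q,4),((proj(c,[q])[0]-[x,y])*10+4.5).round())
print('mt',((proj(c,[.544,-.3575,.033])[0]-[x,y])*10+4.5).round())
for t in ('lamp','lamp_tip','model_top','pot'): print(n,t,[(np.round(x['centre'],4).tolist(),round(x['score'],2)) for x in tip_of(n,t)[:2]])
E
```

```text
335 117
[ 0.46634379 -0.30662573  0.09863536] [ 3.14151488e+00 -6.02487274e-04 -5.79896306e-01] [-0.64660038  0.03058855 -1.08686708]
[ 0.5416 -0.3559  0.058 ] [340. 322.]
[ 0.5433 -0.357   0.058 ] [337. 319.]
[ 0.545  -0.3581  0.058 ] [334. 316.]
[ 0.5466 -0.3592  0.058 ] [331. 313.]
mt [330. 386.]
scene lamp [([0.4716, -0.3095, 0.0997], 0.76)]
scene lamp_tip [([0.4529, -0.4167, -0.0006], 0.66), ([0.5446, -0.3576, 0.059], 0.55)]
scene model_top [([0.5171, -0.0529, 0.0623], 0.71), ([0.5412, -0.3588, 0.0317], 0.61)]
scene pot [([0.5383, -0.3554, -0.0026], 0.77), ([0.6352, -0.3991, 0.0018], 0.46)]
```

View pics/j_scene.png

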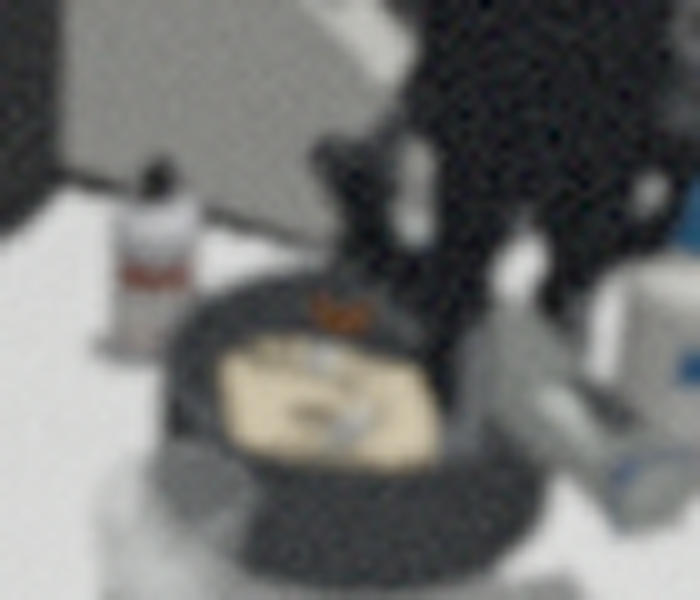

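The amber tip shows at crop (343,312), agreeing with the predicted projection (335,317), and the model's middle is at (330,390). That puts the tip about 25 mm up and about 1 mm off centre. I'll lower it 4 mm and hold.

>>> {"api": "play_rows", "payload": {
  "rows": "0 0 0.001 0 0 0;0 0 0.001 0 0 0;0 0 0.001 0 0 0;0 0 0.001 0 0 0;0 0 0 0 0 0;0 0 0 0 0 0;0 0 0 0 0 0;0 0 0 0 0 0;0 0 0 0 0 0;0 0 0 0 0 0"
}}

```text
clock: 26.2
tool_pos: [0.4662, -0.3065, 0.0943]
ee_rot: [-3.142, -0.0, -0.58]
force: [0.2, -0.5, -1.8]
opening: 0.0238
```

>>> {"api": "play_rows", "payload": {
  "rows": "0 0 0 0 0 0;0 0 0 0 0 0;0 0 0 0 0 0;0 0 0 0 0 0;0 0 0 0 0 0;0 0 0 0 0 0;0 0 0 0 0 0;0 0 0 0 0 0;0 0 0 0 0 0;0 0 0 0 0 0"
}}

```text
clock: 27.2
tool_pos: [0.4662, -0.3065, 0.0943]
ee_rot: [3.142, -0.0, -0.58]
force: [-0.2, 0.6, -1.7]
opening: 0.0234
```

>>> {"api": "play_rows", "payload": {
  "rows": "0 0 0 0 0 0;0 0 0 0 0 0;0 0 0 0 0 0;0 0 0 0 0 0;0 0 0 0 0 0;0 0 0 0 0 0;0 0 0 0 0 0;0 0 0 0 0 0;0 0 0 0 0 0;0 0 0 0 0 0"
}}

```text
clock: 28.2
tool_pos: [0.4662, -0.3065, 0.0943]
ee_rot: [-3.142, 0.0, -0.58]
force: [0.2, -0.1, -2.1]
opening: 0.0235
```

>>> {"api": "play_rows", "payload": {
  "rows": "0 0 0 0 0 0;0 0 0 0 0 0;0 0 0 0 0 0;0 0 0 0 0 0;0 0 0 0 0 0;0 0 0 0 0 0;0 0 0 0 0 0;0 0 0 0 0 0;0 0 0 0 0 0;0 0 0 0 0 0"
}}

```text
clock: 29.2
tool_pos: [0.4662, -0.3065, 0.0943]
ee_rot: [3.142, -0.0, -0.58]
force: [0.5, 0.3, -1.7]
opening: 0.0236
```

>>> {"api": "play_rows", "payload": {
  "rows": "0 0 0 0 0 0;0 0 0 0 0 0;0 0 0 0 0 0;0 0 0 0 0 0;0 0 0 0 0 0;0 0 0 0 0 0;0 0 -0.003 0 0 0;0 0 -0.006 0 0 0;0 0 -0.01 0 0 0;0 0 -0.012 0 0 0"
}}

```text
clock: 30.2
tool_pos: [0.4662, -0.3065, 0.1262]
ee_rot: [3.142, 0.0, -0.58]
force: [-0.1, -0.1, -1.9]
opening: 0.0233
```

>>> {"api": "play_rows", "payload": {
  "rows": "0 0 -0.015 0 0 0;0 0 -0.015 0 0 0;0 0 -0.012 0 0 0;0 0 -0.01 0 0 0;0 0 -0.005 0 0 0;0 0 0 0 0 0;-0.003 -0.007 0 0 0 0;-0.0067 -0.017 0 0 0 0;-0.0096 -0.0242 0 0 0 0;-0.0096 -0.0242 0 0 0 0"
}}

```text
clock: 31.2
tool_pos: [0.4814, -0.2279, 0.1813]
ee_rot: [-3.141, 0.002, -0.58]
force: [0.6, 0.4, -1.4]
opening: 0.0237
```

>>> {"api": "play_rows", "payload": {
  "rows": "-0.0096 -0.0242 0 0 0 0;-0.0096 -0.0242 0 0 0 0;-0.0096 -0.0242 0 0 0 0;-0.0096 -0.0242 0 0 0 0;-0.0096 -0.0242 0 0 0 0;-0.0096 -0.0242 0 0 0 0;-0.0066 -0.017 0 0 0 0;-0.003 -0.007 0 0 0 0;0 0 0 0 0 0;0 0 0 0 0 0"
}}

```text
clock: 32.2
tool_pos: [0.5178, -0.0517, 0.182]
ee_rot: [3.141, 0.0, -0.58]
force: [0.2, -0.5, -1.3]
opening: 0.0236
```

```bash
python3 - <<'E'
from h import *
from plan import *
s=state();print(s['tool_pos'],s['ee_rot'],s['force'])
print(rows(np.array([.5183,-.0517,.0626])-s['tool_pos'],s['ee_rot'][2],-.58,1))
for n in ('scene','top'):
    read_camera(n)
    for t in ('lamp','lamp_tip','rest_seat'): print(n,t,[(np.round(x['centre'],4).tolist(),round(x['score'],2)) for x in tip_of(n,t)[:2]])
E
```

```text
[ 0.51783157 -0.05168317  0.18195138] [ 3.14103548e+00  4.63300178e-04 -5.79558107e-01] [ 0.24395063 -0.45409352 -1.33870803]
0.0004 -0.0002 0.1194 0 0 0.004
scene lamp []
scene lamp_tip [([0.5961, -0.1041, 0.1449], 0.98)]
scene rest_seat [([0.5164, -0.0508, 0.0631], 0.67)]
top lamp [([0.5182, -0.0528, 0.1807], 0.61)]
top lamp_tip [([0.453, -0.4184, -0.0024], 0.6), ([0.5039, 0.2018, 0.0128], 0.37)]
top rest_seat [([0.5179, -0.0519, 0.0626], 0.42)]
```

>>> {"api": "play_rows", "payload": {
  "rows": "0 0 0.006 0 0 0;0 0 0.012 0 0 0;0 0 0.016 0 0 0;0 0 0.018 0 0 0;0 0 0.016 0 0 0;0 0 0.012 0 0 0;0 0 0.01 0 0 0;0 0 0.008 0 0 0;0 0 0.004 0 0 0;0 0 0 0 0 0"
}}

```text
clock: 33.6
tool_pos: [0.518, -0.0517, 0.0798]
ee_rot: [3.141, 0.001, -0.58]
force: [-0.3, -0.2, -1.7]
opening: 0.0233
```

>>> {"api": "play_rows", "payload": {
  "rows": "0 0 0.003 0 0 0;0 0 0.003 0 0 0;0 0 0.003 0 0 0;0 0 0.003 0 0 0;0 0 0.002 0 0 0;0 0 0.002 0 0 0;0 0 0.001 0 0 0;0 0 0 0 0 0;0 0 0 0 0 0;0 0 0 0 0 0"
}}

```text
clock: 34.6
tool_pos: [0.5183, -0.0517, 0.0635]
ee_rot: [-3.141, -0.0, -0.58]
force: [0.4, -0.3, -2.3]
opening: 0.0233
```

>>> {"api": "play_rows", "payload": {
  "rows": "0 0 0.0005 0 0 0;0 0 0.0005 0 0 0;0 0 0 0 0 0;0 0 0 0 0 0;0 0 0 0 0 0;0 0 0 0 0 0;0 0 0 0 0 0;0 0 0 0 0 0;0 0 0 0 0 0;0 0 0 0 0 0"
}}

```text
clock: 35.6
tool_pos: [0.5183, -0.0518, 0.0626]
ee_rot: [-3.142, -0.0, -0.58]
force: [-0.5, 0.0, 3.6]
opening: 0.0234
```

```bash
python3 - <<'E'
from h import *
n='scene'
c=read_camera(n); o=proj(c,[0.518,-0.053,0.06])[0]; x,y=int(o[0])-35,int(o[1])-35
cv2.imwrite(f'pics/k_{n}.png',cv2.resize(cv2.cvtColor(c['image'][y:y+70,x:x+70],cv2.COLOR_RGB2BGR),None,fx=8,fy=8,interpolation=cv2.INTER_CUBIC))
E
```

```text
(no output)
```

View pics/k_scene.png

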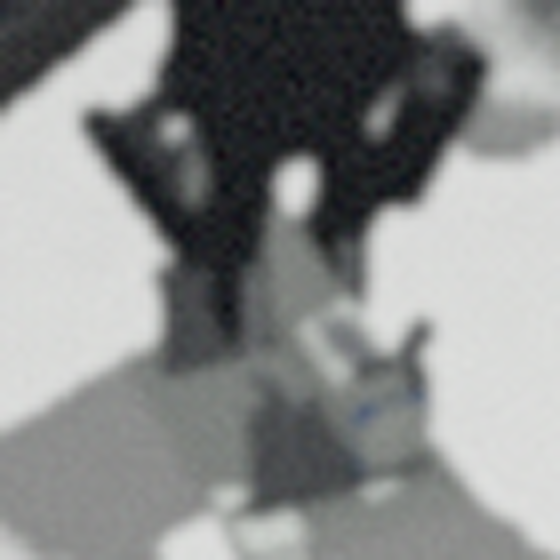

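The lamp sits in the yokes (tail at crop 385,420, as at the start), and the force reads +3.6 N upward. Releasing and rising.

>>> {"api": "play_rows", "payload": {
  "rows": "0 0 0 0 0 0;0 0 0 0 0 0;0 0 0 0 0 0;0 0 0 0 0 0;0 0 0 0 0 0;0 0 0 0 0 0;0 0 0 0 0 0;0 0 0 0 0 0;0 0 0 0 0 0;0 0 0 0 0 0",
  "jaw": 0
}}

```text
clock: 36.65
tool_pos: [0.5182, -0.0517, 0.0623]
ee_rot: [-3.142, -0.0, -0.58]
force: [0.2, -0.2, -0.5]
opening: 0.0853
```

>>> {"api": "play_rows", "payload": {
  "rows": "0 0 -0.005 0 0 0;0 0 -0.01 0 0 0;0 0 -0.015 0 0 0;0 0 -0.02 0 0 0;0 0 -0.02 0 0 0;0 0 -0.02 0 0 0;0 0 -0.02 0 0 0;0 0 -0.015 0 0 0;0 0 -0.01 0 0 0;0 0 0 0 0 0"
}}

```text
clock: 37.65
tool_pos: [0.5191, -0.0519, 0.1996]
ee_rot: [-3.14, -0.004, -0.58]
force: [0.3, -0.2, 0.3]
opening: 0.0853
```

>>> {"api": "play_rows", "payload": {
  "rows": "-0.01 0 0 0 0 0;-0.02 0 0 0 0 0;-0.02 0 0 0 0 0;-0.02 0 0 0 0 0;-0.02 0 0 0 0 0;-0.02 0 0 0 0 0;-0.01 0 0 0 0 0;0 0 0 0 0 0;0 0 0 0 0 0;0 0 0 0 0 0"
}}

```text
clock: 38.65
tool_pos: [0.4182, 0.0137, 0.1973]
ee_rot: [3.141, 0.0, -0.58]
force: [0.3, -0.7, -0.8]
opening: 0.0858
```

```bash
python3 - <<'E'
from h import *
s=state();print(s['tool_pos'],s['force'],s['opening'],s['clock'])
for n in ('scene','top'):
    c=snap(n,f'z_{n}.png')
    o=proj(c,[0.518,-0.053,0.06])[0]; x,y=int(o[0])-35,int(o[1])-35
    cv2.imwrite(f'pics/z2_{n}.png',cv2.resize(cv2.cvtColor(c['image'][y:y+70,x:x+70],cv2.COLOR_RGB2BGR),None,fx=8,fy=8,interpolation=cv2.INTER_CUBIC))
    for t in ('lamp','lamp_tip','rest_seat','lid','lid_knob','pot','model','separator_bottle','stain_bottle','glass'): print(n,t,[(np.round(x['centre'],4).tolist(),round(x['score'],2)) for x in tip_of(n,t)[:1]])
E
```

```text
[0.41818571 0.01373571 0.19726472] [ 0.33753366 -0.74857689 -0.77312202] 0.08578107875341177 38.65
scene lamp [([0.5192, -0.0526, 0.0629], 0.92)]
scene lamp_tip [([0.5975, -0.1073, 0.0252], 0.71)]
scene rest_seat [([0.5174, -0.0513, 0.0627], 0.6)]
scene lid [([0.5094, 0.202, 0.0084], 0.92)]
scene lid_knob [([0.5081, 0.1979, 0.0462], 0.85)]
scene pot [([0.5349, -0.3549, -0.0024], 0.96)]
scene model [([0.5458, -0.3647, 0.0078], 0.49)]
scene separator_bottle [([0.4504, -0.4175, 0.0005], 0.94)]
scene stain_bottle []
scene glass [([0.5424, -0.2474, -0.0], 0.55)]
top lamp [([0.5198, -0.0489, 0.0614], 0.8)]
top lamp_tip [([0.5969, -0.1021, 0.0242], 0.5)]
top rest_seat [([0.5162, -0.0536, 0.0641], 0.69)]
top lid [([0.5042, 0.2006, 0.0071], 0.73)]
top lid_knob [([0.5071, 0.1977, 0.0453], 0.92)]
top pot [([0.5306, -0.353, -0.0014], 0.66)]
top model [([0.5473, -0.3555, 0.0052], 0.64)]
top separator_bottle [([0.456, -0.4188, 0.0026], 0.64)]
top stain_bottle [([0.6314, -0.3914, 0.0001], 0.51)]
top glass [([0.5345, -0.2513, 0.0006], 0.65)]
```

View pics/z_scene.png

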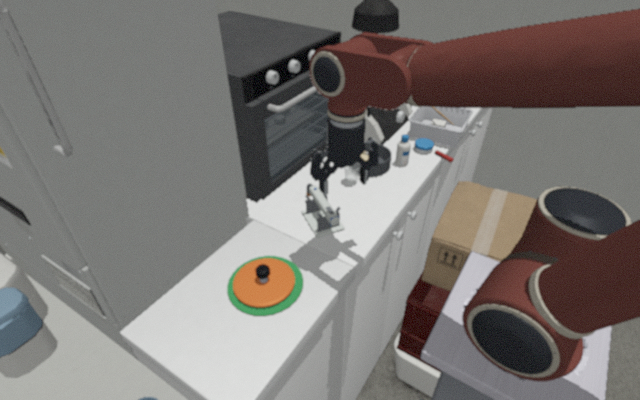

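View pics/z2_scene.png

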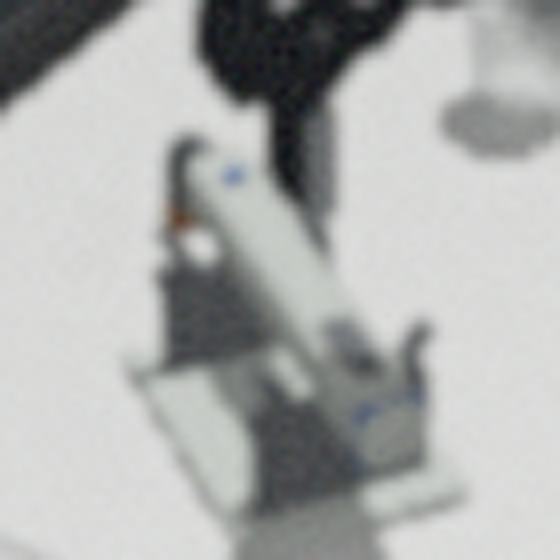

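The lid lies centred on the mat (265,283). The lamp lies in the rest as it did at the start (crop 280,290), the gripper is well clear of everything, and the pot and bystanders have not moved. Handing in.

```bash
python3 -c "
from cell import *
print(close_job())"
```

```text
the job is handed in; nothing more can be done
None
```

The job is done and handed in at about 40 s of the 72 s allowed; no verdict is reported.

- **Lid:** I lifted it by its knob and set it down knob up on the green mat. The last pictures put it about 2–5 mm off the mat's centre, released.
- **Lamp:** I held its tip about 21 mm above the teeth, roughly 1 mm off the model's middle by calculation, for over 3 s. The arm reading did not change during that time. I then laid it back in its rest, where the last checks put it about 2–5 mm from the seat point and lying as it did at the start.
- **Everything else:** The pot, the model and the separator bottle read within the networks' few-millimetre scatter of where they stood. The stain bottle was found only from the top camera, also unmoved. The glass read up to 9 mm off from the top camera but only 2 mm off from the scene camera, and nothing touched it.

**Disagreements:** The networks sometimes missed things or gave a wrong match. Their values for the lamp and the model scattered by 3–5 mm. During the hold only the scene camera could see the tip, because the arm blocked the top view.

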